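Load the two assembly spindles

TASK

Load the two spindles for assembly. On the stout one put first the wide flange, then the toothed sprocket on top of it, then the plain long sleeve; on the slim one put first the thick collar, then the closed cap over the top. Every part goes over its spindle the same way up as it lies now and rests fully down on the one below; leave the tape measure, the oil bottle and the file where they are.

Things in the scene. Friction and masses are not known exactly. Their poses are not given: they have to be found in the camera images.
- stout_spindle: the stout spindle, fixed to the bench: a grey round base 80 mm across and 12 mm high with three small screw heads, and at its centre an upright steel post 20 mm in diameter that stands 62 mm above the base (tip at 74 mm); the last 10 mm taper to 8 mm. Origin: centre of the base's underside, z up along the post.
- slim_spindle: the slim spindle, fixed to the bench: the same grey round base, 80 mm across and 12 mm high, with an upright steel post 10 mm in diameter that stands 40 mm above the base (tip at 52 mm); the last 10 mm taper to 4 mm. Origin: centre of the base's underside, z up along the post.
- flange: wide plain flange of aluminium, about 0.16 kg: a disc 70 mm in diameter and 8 mm thick with six small dark holes, and on it a round hub 40 mm in diameter that reaches to 20 mm in all; bore 28 mm right through. Lift it by the hub, which points up. Origin: centre of its underside, z up through the bore; it always lies on its flat underside, right way up.
- sprocket: dark steel sprocket with 18 teeth, about 0.14 kg: toothed disc 64 mm over the teeth and 8 mm thick, and on it a round hub 36 mm in diameter that reaches to 22 mm in all; bore 28 mm right through. Lift it by the hub, which points up. Origin: centre of its underside, z up through the bore; it always lies on its flat underside, right way up.
- sleeve: plain thin-walled steel sleeve, about 0.1 kg: 38 mm in diameter, 34 mm high, bore 28 mm right through. Origin: centre of its underside, z up through the bore; it always lies on its flat underside, right way up.
- collar: thick plain steel collar, about 0.1 kg: a low ring 44 mm in diameter, 16 mm high, bore 18 mm right through, with a dark set screw in its side. Origin: centre of its underside, z up through the bore; it always lies on its flat underside, right way up.
- cap: aluminium knurled cap, about 0.07 kg: 30 mm in diameter, 36 mm high, top closed and rounded; open below with a bore 18 mm wide and 28 mm deep. Origin: centre of its underside, z up; it always stands on its open end.
- tape_measure: yellow and black tape measure, 36x77x64 mm, on the bench beyond the spindles; to be left alone. Origin: centre of its underside.
- oil_bottle: small white oil bottle with a red cap, 43 mm wide and 116 mm tall, at the back left; to be left alone. Origin: centre of its underside.
- file: file with a wooden handle, 262 mm long, at the back right; to be left alone. Origin: centre of its underside.
Mind the look-alikes: they are no part of the job. Leave any brown or turquoise look-alike of the flange alone.

How it is judged (in metres and radians):
At the end, for the whole second after the job is handed in: Stout spindle, base up: flange, sprocket, sleeve; slim spindle: collar, cap. Each centred within 7 mm of the axis, within 4 mm of its seated height, within 0.1 rad of upright, at rest. Tape measure, oil bottle and file moved 25 mm at most (horizontal distance between each of flange, sprocket, sleeve and stout_spindle below 0.007 m and z of flange in the frame of stout_spindle between 0.008 and 0.016 m and angle between each of flange, sprocket, sleeve, collar, cap's own z axis and vertical below 0.1 rad and linear speed of each of flange, sprocket, sleeve, collar, cap below 0.02 m/s and angular speed of each of flange, sprocket, sleeve, collar, cap below 0.3 rad/s and z of sprocket in the frame of stout_spindle between 0.028 and 0.036 m and z of sleeve in the frame of stout_spindle between 0.05 and 0.058 m and horizontal distance between each of collar, cap and slim_spindle below 0.007 m and z of collar in the frame of slim_spindle between 0.008 and 0.016 m and z of cap in the frame of slim_spindle between 0.024 and 0.032 m); the robot touches nothing.
It fails at once if the tape measure is moved by more than 25 mm (distance of tape_measure from where it was at the start of the episode above 0.025 m).
It fails at once if the oil bottle is moved by more than 25 mm (distance of oil_bottle from where it was at the start of the episode above 0.025 m).
It fails at once if the file is moved by more than 25 mm (distance of file from where it was at the start of the episode above 0.025 m).
It also fails if it takes over 120 s, if anything falls off the work surface, if the arm or the gripper's body presses on something with over 40 N, if the wrist force passes 120 N, or if a joint passes its speed limit or range.

ROBOT

A 7-joint arm with a two-finger parallel gripper is mounted at the origin on a cart in front of the work surface, level with it; the furniture and walls round the work are solid. World frame = base frame: x ahead of the robot, y to its left, z up, the work surface at z = 0. Lengths are in m, angles in degrees, forces in N, time in s.
With the tool pointing down it reaches from about 0.4 to 0.925 m from the base axis. Payload 5.6 kg.
Tool frame: the origin (TCP) lies midway between the tips of the shut fingers; the grasp point (between the pads) lies behind it (manip.grip_point_offset is the z of the grasp point in the tool frame, in m); z points along the fingers, x is the direction in which the jaws open and shut, and the axes are right-handed (so a half turn about z gives the same grasp; the last joint's range is limited). The gripper opens to 85 mm and grips with 20 to 120 N. Pads are 22 mm wide; open, the fingers measure 114 mm over their backs; the gripper's body (76 mm by 85 mm) begins 54 mm behind the grasp point. The pads swing forward as they close: fully open they stand 13 mm farther back than shut.
Start: joints at [-2.464, 26.786, -0.665, 91.828, 0.344, 61.387, -3.226], TCP at [0.65, -0, 0.231] pointing down, gripper open.
Joint ranges: [-144.91, 144.91], [-17.63, 115.5], [-89.93, 88.59], [15.96, 139.68], [-74.01, 254.01], [8.47, 105.57], [-167.45, 167.45]. Speed limits (degrees/s): [147.25, 147.25, 180, 180, 180, 180, 180].

INTERFACE

Orientations are given as a 3x3 rotation matrix whose columns are the frame's x, y, z axes.
In Python, from cell import sensors, imaging, manip, spotter gives the robot as it stands.
- The arm moves only by the shell command python3 -m inch 'ROWS' [FORCE]. ROWS is text: rows parted by semicolons, each of 7 numbers parted by spaces: the shift along the tool's x, y, z in cm, then the turn, a rotation vector about the tool's x, y, z in rad, then the gripper's target within -1 to 1 (shut at 1, half-way at 0, fully open at -1). A call has 1 to 12 rows; each row shifts and turns the commanded pose from where the row before left it, along the tool's axes as they then stand; what a row does not reach is not made up. A row lasts 1/12 s, in which the tool goes at most 41.7 mm and 7.16 degrees, less where a joint would pass 70% of its speed; a pose out of reach is approached as far as the arm can. A call with a gripper value outside its range is refused whole. The fingers move at their own pace and stop on an object; FORCE is the grip in N (left out, the last holds). Time passes only in rows, so rows that do not move let the fingers close. It gives the time, the measured TCP pose, the force and the opening at its end, in the units of the state.
- sensors.state(): the state, without advancing time (a new reading comes with each control period).
- imaging.read_camera(name): name is "scene" or "side" or "wrist"; returns (picture, depth): 400x640x3 uint8, red, green, blue; 400x640 float32, m along the optical axis (not along the pixel's ray), 0 where there is no reading.
- imaging.calibration(name): a dict with "fovy" (degrees; the focal length in pixels is half the picture's height over the tangent of half this angle, whatever the lens; pixels are square), "cx", "cy" (the principal point, pixels), "R" (3x3) and "t" (3): a world point X has camera coordinates R X + t; the wrist camera has in their place "tool_from_camera" (4x4, takes a point from camera to tool coordinates, whose origin is the TCP and whose axes are the tool frame's). Camera axes: x right, y down, z forward; pixel columns grow to the right and rows downward; lengths in m; the calibration is good to about 2 mm. A picture is of the moment at which its call begins: read the wrist's pose just before it. calibration takes no time and is no camera call.
- manip.hand_in(): hands the job in, once; it reports no verdict.
Trained networks look in the newest picture that a camera, given by its name, has taken for a name from the list of things; names that differ only in an ending like _2 or _b are one class to them, and where a whole thing is asked for, a point or a joint stands for the part that bears it (a point fixed in the world has none). Each returns a list of dicts, best first, with "conf" (0 to 1); they miss things now and then, are a little off and sometimes report something else, mostly with a low value. They report only what shows in the picture. A call takes as long as a camera call. They do not tell look-alikes from the thing itself.
- spotter.recognise(query, camera): "bbox" ([left, top, right, bottom] in pixels, round what is visible of it).
The state is a dict: "clock": time; "joint_pos": joint angles; "qvel": joint speeds; "tau": joint torques, N m; "eef_pos": TCP position; "eef_rot": TCP orientation; "wrist_force": force on the tool from outside, world axes, zero at the start; "torque": the same for the moment, N m; "grip_width": opening from 0.0 (shut) to 1.0 (fully open).
Only numpy, scipy, OpenCV 4.12 (cv2) and the standard library are available. Lean on these libraries where they do the work, as an engineer would, in place of code of your own. Each camera call takes 0.05 s, during which the arm holds its last target. There are 200 camera calls.

## Working session

There is one attempt and no reset: what is moved stays moved. The work goes in short steps, Python scripts to look and compute and a shell command to move; the robot and the scene stay as the last step left them, time stands still between calls to the robot, and variables do not carry over. Pictures are saved under pics/ and viewed, about 12 in all and at most 16, crops included, and the job is handed in when it is done.

```bash
ls; mkdir -p pics; python3 - <<'E'
from cell import sensors, imaging, manip, spotter
import cv2, numpy as np
print(manip.grip_point_offset); s=sensors.state(); print(s)
for c in ["scene","side"]:
    p,d=imaging.read_camera(c); cv2.imwrite(f"pics/{c}0.png",p[:,:,::-1]); np.save(f"{c}0.npy",d)
    k=imaging.calibration(c);print(c,k)
    for q in ["stout_spindle","slim_spindle","flange","sprocket","sleeve","collar","cap"]:
        print(q,[(np.round(r["bbox"]).tolist(),round(r["conf"],2)) for r in spotter.recognise(q,c)])
print(imaging.calibration("wrist"))
E
```

```text
pics
-0.0187
{'clock': 0.0, 'joint_pos': array([-2.4617217 , 26.83558611, -0.66465838, 91.88305632,  0.34288595,
       61.38443974, -3.22560947]), 'qvel': array([ 0.06763891,  0.01278396, -0.026714  , -0.03140268,  0.04049595,
       -0.13276267, -0.10622298]), 'tau': array([-1.81076980e-04, -5.32374322e+01,  2.12178100e-02, -2.51299274e+01,
        1.13576866e-02,  7.69772858e-03, -1.10212341e-06]), 'eef_pos': array([ 6.49434593e-01, -8.86913375e-05,  2.30327566e-01]), 'eef_rot': array([[ 9.99998444e-01, -1.05559386e-04, -1.76106463e-03],
       [-1.05754636e-04, -9.99999988e-01, -1.10777525e-04],
       [-1.76105292e-03,  1.10963594e-04, -9.99998443e-01]]), 'wrist_force': array([ 0.31613807,  0.44169701, -0.2508044 ]), 'torque': array([-0.01039865, -0.01483081, -0.02142154]), 'grip_width': 0.9988080061864656}
scene {'fovy': 46.33415412151328, 'cx': 314.3060659652432, 'cy': 205.77883491243702, 'R': array([[-0.56607648, -0.82429375,  0.00986079],
       [-0.46505996,  0.30945358, -0.82943217],
       [ 0.68064429, -0.4741079 , -0.55852041]]), 't': array([0.29728744, 0.28642978, 0.80
[... 928 characters left out ...]
 ([232.0, 155.0, 253.0, 168.0], 0.86), ([230.0, 184.0, 261.0, 206.0], 0.65)]
sprocket [([276.0, 140.0, 294.0, 156.0], 0.54)]
sleeve [([259.0, 292.0, 280.0, 318.0], 0.92)]
collar [([271.0, 238.0, 293.0, 259.0], 0.83)]
cap [([272.0, 198.0, 284.0, 218.0], 0.65)]
{'fovy': 67.54371492032386, 'cx': 315.6624175007419, 'cy': 193.69817004777468, 'tool_from_camera': array([[ 9.99999997e-01, -5.90237650e-05,  5.84221452e-05,
        -1.30974418e-03],
       [ 3.84496431e-05,  9.52588091e-01,  3.04262924e-01,
        -7.89377479e-02],
       [-7.36109831e-05, -3.04262921e-01,  9.52588090e-01,
        -1.42345811e-01],
       [ 0.00000000e+00,  0.00000000e+00,  0.00000000e+00,
         1.00000000e+00]])}
```

View pics/scene0.png

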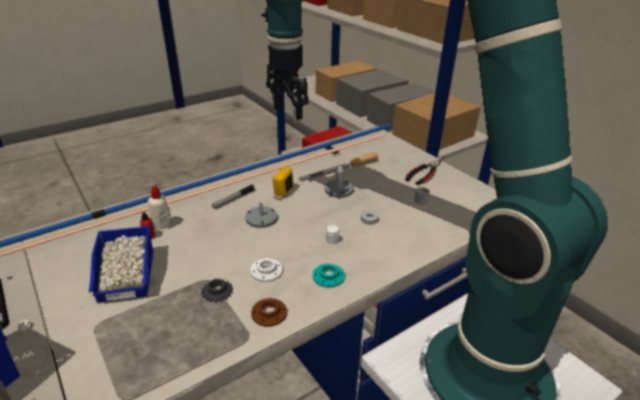

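View pics/side0.png

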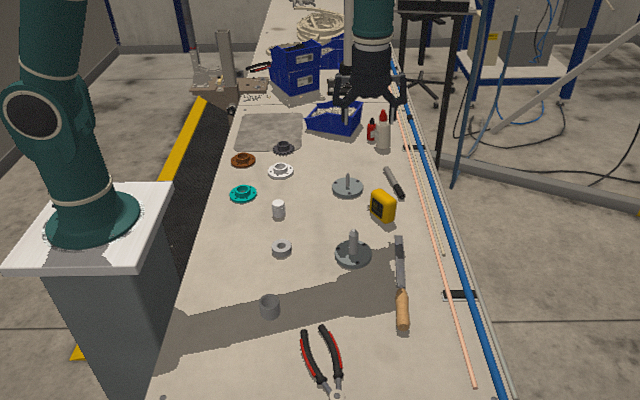

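The scene shows the aluminium flange at (266,268), with turquoise (329,274) and brown (269,312) look-alikes. The sprocket is at (217,289), sleeve (422,195), collar (370,217), cap (333,234), stout spindle (339,185) and slim spindle (262,216). The side view shows the same things: flange (280,171), sprocket (284,148).

```bash
cat > h.py <<'E'
from cell import sensors, imaging, manip, spotter
import cv2, numpy as np
def cloud(c,d,st=None):
    "world points HxWx3 of a depth picture"
    k=imaging.calibration(c); f=200/np.tan(np.radians(k["fovy"]/2))
    v,u=np.mgrid[:400,:640]; P=np.stack([(u-k["cx"])/f*d,(v-k["cy"])/f*d,d],-1)
    if c=="wrist":
        T=k["tool_from_camera"]; P=P@T[:3,:3].T+T[:3,3]
        return P@np.array(st["eef_rot"]).T+st["eef_pos"]
    return (P-k["t"])@k["R"]
def circ(Q):
    "least-squares circle"
    A=np.c_[2*Q,np.ones(len(Q))]; s=np.linalg.lstsq(A,(Q**2).sum(1),rcond=None)[0]
    return s[:2],np.sqrt(s[2]+s[0]**2+s[1]**2)
E
python3 - <<'E'
from h import *
B={"side":dict(stout=[337,227,370,268],slim=[330,170,364,200],flange=[269,163,292,183],sprocket=[274,140,294,156],sleeve=[259,292,280,318],collar=[271,238,293,259],cap=[272,198,286,220],turq=[230,184,261,206],brown=[232,155,253,168],tape=[368,188,398,222],bottle=[366,108,392,154]),
"scene":dict(stout=[323,167,356,200],slim=[244,206,278,228],flange=[249,254,282,280],sprocket=[200,276,234,300],sleeve=[414,182,431,208],collar=[360,208,380,224],cap=[325,224,342,246])}
for c in B:
    P=cloud(c,np.load(f"{c}0.npy"))
    for n,(a,b,e,g) in B[c].items():
        Q=P[b-2:g+2,a-2:e+2].reshape(-1,3); Q=Q[(Q[:,2]>.005)&(Q[:,2]<.13)&(Q[:,0]>.2)]
        lo,hi=np.percentile(Q,1,0),np.percentile(Q,99,0)
        (x,y),r=cv2.minEnclosingCircle(Q[:,:2].astype(np.float32))
        print(c,n,np.round((lo+hi)/2,3)[:2],np.round([x,y,r],3),"zmax",round(hi[2],3),len(Q))
E
```

```text
side stout [ 0.616 -0.145] [ 0.617 -0.141  0.042] zmax 0.072 909
side slim [0.615 0.099] [0.617 0.1   0.042] zmax 0.045 508
side flange [0.439 0.182] [0.44  0.186 0.036] zmax 0.021 281
side sprocket [0.44  0.296] [0.439 0.298 0.034] zmax 0.023 188
side sleeve [ 0.451 -0.294] [ 0.452 -0.294  0.02 ] zmax 0.035 433
side collar [ 0.462 -0.123] [ 0.463 -0.121  0.024] zmax 0.017 258
side cap [0.447 0.003] [0.448 0.005 0.017] zmax 0.037 199
side turq [0.35  0.081] [0.351 0.085 0.036] zmax 0.021 340
side brown [0.329 0.237] [0.33  0.24  0.036] zmax 0.021 257
side tape [0.703 0.022] [0.715 0.025 0.075] zmax 0.065 768
side bottle [0.717 0.326] [0.714 0.329 0.042] zmax 0.112 615
scene stout [ 0.645 -0.171] [ 0.627 -0.189  0.098] zmax 0.073 612
scene slim [0.611 0.102] [0.612 0.105 0.044] zmax 0.044 539
scene flange [0.435 0.188] [0.434 0.188 0.037] zmax 0.022 553
scene sprocket [0.436 0.303] [0.444 0.307 0.041] zmax 0.024 518
scene sleeve [ 0.472 -0.317] [ 0.471 -0.324  0.062] zmax 0.037 256
scene collar [ 0.457 -0.121] [ 0.463 -0.117  0.029] zmax 0.02 199
scene cap [0.442 0.007] [ 0.443 -0.003  0.024] zmax 0.039 206
```

```bash
python3 - <<'E'
from h import *
st=sensors.state(); p,d=imaging.read_camera("wrist"); np.save("w0.npy",d); cv2.imwrite("pics/w0.png",p[:,:,::-1])
P=cloud("wrist",d,st)
S=cloud("side",np.load("side0.npy")); C=cloud("scene",np.load("scene0.npy"))
for n,(x,y) in dict(stout=(.617,-.142),slim=(.617,.1)).items():
  for nm,X in (("wrist",P),("side",S),("scene",C)):
    Q=X.reshape(-1,3); Q=Q[np.hypot(Q[:,0]-x,Q[:,1]-y)<.06]
    a=Q[(Q[:,2]>.022)&(Q[:,2]<.08)]; b=Q[(Q[:,2]>.006)&(Q[:,2]<.016)]
    if len(a)>3: print(n,nm,"post",np.round((np.percentile(a,2,0)+np.percentile(a,98,0))/2,4),np.round(a[a[:,2]>a[:,2].max()-.006].mean(0),4),len(a))
    if len(b)>3: print("   base",np.round((b.min(0)+b.max(0))/2,4),np.round(cv2.minEnclosingCircle(b[:,:2].astype(np.float32)),4) if 0 else cv2.minEnclosingCircle(b[:,:2].astype(np.float32)),np.round(b[:,2].mean(),4),len(b))
Q=S.reshape(-1,3); Q=Q[(np.hypot(Q[:,0]-.703,Q[:,1]-.022)<.07)&(Q[:,2]>.02)&(Q[:,2]<.08)]; print("tape",Q.min(0),Q.max(0))
E
```

```text
stout wrist post [ 0.6143 -0.135   0.0486] [ 0.6142 -0.1368  0.0718] 457
   base [ 0.614  -0.1379  0.011 ] ((0.614273190498352, -0.1383240967988968), 0.04002264514565468) 0.0114 1954
stout side post [ 0.6164 -0.1464  0.0482] [ 0.6165 -0.1437  0.0718] 193
   base [ 0.6164 -0.1423  0.011 ] ((0.6180472373962402, -0.14171062409877777), 0.04161964729428291) 0.011 685
stout scene post [ 0.6114 -0.1403  0.0488] [ 0.6121 -0.1404  0.073 ] 132
   base [ 0.6149 -0.1418  0.011 ] ((0.6143378019332886, -0.14041107892990112), 0.04276534542441368) 0.0124 349
slim wrist post [0.6135 0.1039 0.0393] [0.6137 0.1042 0.0499] 93
   base [0.6131 0.1047 0.0121] ((0.6132852435112, 0.10450831800699234), 0.03999211639165878) 0.0118 4057
slim side post [0.6159 0.0987 0.0363] [0.6162 0.0998 0.0475] 38
   base [0.6152 0.0999 0.011 ] ((0.6167612075805664, 0.10014992952346802), 0.0424795001745224) 0.0108 454
slim scene post [0.611  0.1022 0.038 ] [0.6115 0.1013 0.0509] 42
   base [0.6132 0.1011 0.011 ] ((0.6131918430328369, 0.10336480289697647), 0.042624156922101974) 0.0125 476
tape [ 0.66439401 -0.0468842   0.02011845] [0.72039278 0.02359873 0.06596672]
```

```bash
python3 -m inch '-2.1 -1.85 .8 0 0 0 -1;-2.1 -1.85 .8 0 0 0 -1;-2.1 -1.85 .8 0 0 0 -1;-2.1 -1.85 .8 0 0 0 -1;-2.1 -1.85 .8 0 0 0 -1;-2.1 -1.85 .8 0 0 0 -1;-2.1 -1.85 .8 0 0 0 -1;-2.1 -1.85 .8 0 0 0 -1;-2.1 -1.85 .8 0 0 0 -1;-2.1 -1.85 .8 0 0 0 -1;0 0 0 0 0 0 -1;0 0 0 0 0 0 -1' 40; python3 - <<'E'
from h import *
st=sensors.state(); p,d=imaging.read_camera("wrist"); cv2.imwrite("pics/w1.png",p[:,:,::-1]); np.save("w1.npy",d)
P=cloud("wrist",d,st).reshape(-1,3)
for n,x,y,z,r in (("flange",.438,.185,.020,.0175),("sprocket",.438,.298,.022,.0155)):
    Q=P[(np.hypot(P[:,0]-x,P[:,1]-y)<.05)&(abs(P[:,2]-z)<.005)]
    if len(Q)>9: print(n,circ(Q[:,:2]),cv2.minEnclosingCircle(Q[:,:2].astype(np.float32)),len(Q),np.median(Q[:,2]))
E
```

```text
clock: 1.85
eef_pos: [0.439, 0.186, 0.1512]
eef_rot: [[1.0, 0.003, -0.0], [0.003, -1.0, -0.0], [-0.0, 0.0, -1.0]]
wrist_force: [-0.0, -0.7, 0.5]
grip_width: 1.003
flange (array([0.4357939 , 0.19114689]), np.float64(0.016934070696274416)) ((0.4360131025314331, 0.190680131316185), 0.020181499421596527) 714 0.019378587156534482
sprocket (array([0.43677581, 0.30538052]), np.float64(0.015746148373900544)) ((0.43655043840408325, 0.3056694567203522), 0.017972271889448166) 668 0.02160660418574166
```

View pics/w1.png

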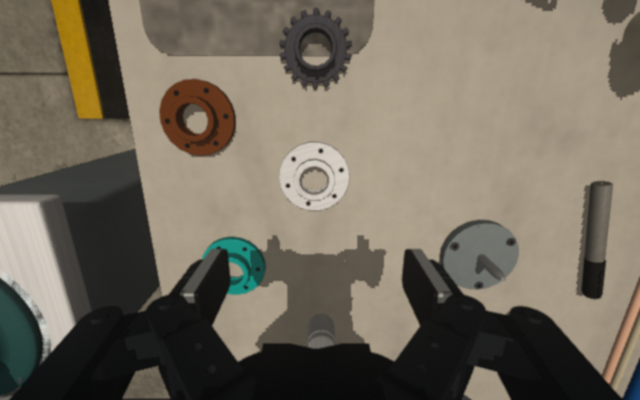

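The wrist view shows the aluminium flange at (314,177), the sprocket at (316,50), brown at (197,118), turquoise at (235,265) and the slim base at (479,255). Grasp the flange hub.

```bash
python3 -m inch '-.3 -.5 3 0 0 0 -1;0 0 3.5 0 0 0 -1;0 0 3.5 0 0 0 -1;0 0 2.5 0 0 0 -1;0 0 1.5 0 0 0 -1;0 0 0 0 0 0 0;0 0 0 0 0 0 .5;0 0 0 0 0 0 .5;0 0 0 0 0 0 .5;0 0 0 0 0 0 .5;0 0 0 0 0 0 .5;0 0 0 0 0 0 .5' 50
```

```text
clock: 2.9
eef_pos: [0.4385, 0.1901, 0.0132]
eef_rot: [[1.0, -0.001, 0.003], [-0.001, -1.0, 0.001], [0.003, -0.001, -1.0]]
wrist_force: [-0.7, -0.8, 5.5]
grip_width: 0.413
```

```bash
python3 -m inch '0 0 -1 0 0 0 .5;0 0 -2.5 0 0 0 .5;0 0 -3.5 0 0 0 .5;0 0 -3 0 0 0 .5;0 0 0 0 0 0 .5;0 0 0 0 0 0 .5'; python3 - <<'E'
from h import *
st=sensors.state(); p,d=imaging.read_camera("wrist"); cv2.imwrite("pics/w2.png",p[:,:,::-1]); print(st["eef_pos"],st["grip_width"])
E
```

```text
clock: 3.4
eef_pos: [0.4386, 0.1906, 0.1141]
eef_rot: [[1.0, -0.0, 0.006], [-0.0, -1.0, 0.002], [0.006, -0.002, -1.0]]
wrist_force: [0.5, -0.4, -2.1]
grip_width: 0.414
[0.4385715  0.19058902 0.11411046] 0.4140144587862043
```

View pics/w2.png

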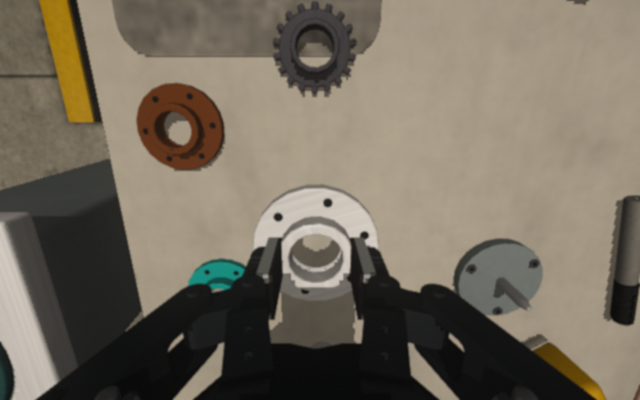

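The flange is held by its hub, level, at (315,245). Carry it to the stout spindle.

```bash
python3 -m inch '1 1.8 0 0 0 0 .5;1.7 3.2 0 0 0 0 .5;1.8 3.3 0 0 0 0 .5;1.8 3.3 0 0 0 0 .5;1.8 3.3 0 0 0 0 .5;1.8 3.3 0 0 0 0 .5;1.8 3.3 0 0 0 0 .5;1.8 3.3 0 0 0 0 .5;1.8 3.3 0 0 0 0 .5;1.8 3.3 0 0 0 0 .5;1.2 1.4 0 0 0 0 .5;0 0 0 0 0 0 .5'; python3 -m inch '0 0 0 0 0 0 .5'; python3 - <<'E'
from h import *
st=sensors.state(); p,d=imaging.read_camera("wrist"); cv2.imwrite("pics/w3.png",p[:,:,::-1])
P=cloud("wrist",d,st).reshape(-1,3); print(st["eef_pos"])
x,y=.614,-.139
Q=P[(np.hypot(P[:,0]-x,P[:,1]-y)<.05)]
b=Q[(Q[:,2]>.006)&(Q[:,2]<.015)]; a=Q[(Q[:,2]>.02)&(Q[:,2]<.078)]
print(len(a),len(b),a.mean(0) if len(a) else 0, cv2.minEnclosingCircle(b[:,:2].astype(np.float32)) if len(b) else 0)
f=P[(abs(P[:,2]-st["eef_pos"][2]-.007)<.004)&(np.hypot(P[:,0]-x,P[:,1]-y)<.026)]; print("hub",len(f),circ(f[:,:2]) if len(f)>9 else 0)
E
```

```text
clock: 4.45
eef_pos: [0.6205, -0.1441, 0.1095]
eef_rot: [[1.0, -0.007, -0.001], [-0.007, -1.0, -0.003], [-0.001, 0.003, -1.0]]
wrist_force: [0.9, -1.0, -0.7]
grip_width: 0.412
clock: 4.53
eef_pos: [0.6188, -0.1389, 0.1092]
eef_rot: [[1.0, -0.002, -0.004], [-0.002, -1.0, 0.001], [-0.004, -0.001, -1.0]]
wrist_force: [-0.0, 0.4, -1.1]
grip_width: 0.407
[ 0.61876581 -0.13892709  0.10921749]
0 3042 0 ((0.6138250231742859, -0.1387283354997635), 0.03981123864650726)
hub 2369 (array([ 0.61657574, -0.13729487]), np.float64(0.01724165273408178))
```

View pics/w3.png

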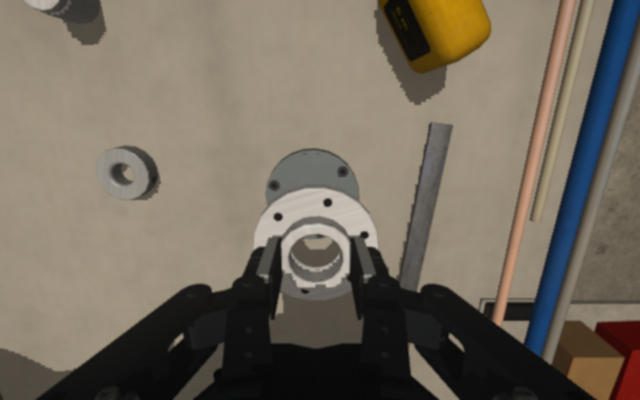

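The stout base lies under the flange at (312,180), nearly centred; the file is at (425,200), clear of the fingers. Lower it.

```bash
python3 -m inch '-.3 .1 1 0 0 0 .5;0 0 2 0 0 0 .5;0 0 2 0 0 0 .5;0 0 1.2 0 0 0 .5;0 0 1 0 0 0 .5;0 0 .8 0 0 0 .5;0 0 .3 0 0 0 .5;0 0 0 0 0 0 .5;0 0 0 0 0 0 .5'
```

```text
clock: 5.33
eef_pos: [0.6174, -0.139, 0.0288]
eef_rot: [[1.0, 0.0, 0.001], [0.0, -1.0, -0.0], [0.001, 0.0, -1.0]]
wrist_force: [1.1, -0.0, -1.1]
grip_width: 0.412
```

```bash
python3 -m inch '0 0 .3 0 0 0 .5;0 0 0 0 0 0 .5;0 0 0 0 0 0 -.3;0 0 0 0 0 0 -.3;0 0 0 0 0 0 -.3;0 0 0 0 0 0 -.3' ; python3 -m inch '0 0 -1 0 0 0 -.3;0 0 -2.5 0 0 0 -.3;0 0 -3.5 0 0 0 -.5;0 0 -3 0 0 0 -.5;-1.5 -3 0 0 0 0 -1;-1.7 -3.7 0 0 0 0 -1;-1.7 -3.7 0 0 0 0 -1;-1.7 -3.7 0 0 0 0 -1;-1.7 -3.7 0 0 0 0 -1;-1.7 -3.7 0 0 0 0 -1;-1.7 -3.7 0 0 0 0 -1;-1.7 -3.7 0 0 0 0 -1'; python3 -m inch '-1.7 -3.7 0 0 0 0 -1;-1.7 -3.7 0 0 0 0 -1;-1 -3.7 0 0 0 0 -1;0 -3.7 0 0 0 0 -1;0 0 0 0 0 0 -1;0 0 0 0 0 0 -1'; python3 - <<'E'
from h import *
c="side"; p,d=imaging.read_camera(c); P=cloud(c,d).reshape(-1,3)
Q=P[np.hypot(P[:,0]-.616,P[:,1]+.142)<.045]
for lo,hi in ((.015,.025),(.028,.037),(.045,.08)):
    a=Q[(Q[:,2]>lo)&(Q[:,2]<hi)]; print(lo,np.round((a.min(0)+a.max(0))/2,4),np.round(a.max(0),4),len(a))
cv2.imwrite("pics/s1.png",cv2.resize(p[100:330,220:420,::-1],None,fx=3,fy=2.6))
st=sensors.state(); p,d=imaging.read_camera("wrist"); P=cloud("wrist",d,st).reshape(-1,3); print(st["eef_pos"])
Q=P[(np.hypot(P[:,0]-.4367,P[:,1]-.3055)<.05)&(abs(P[:,2]-.022)<.005)]
print(circ(Q[:,:2]),cv2.minEnclosingCircle(Q[:,:2].astype(np.float32)),len(Q))
E
```

```text
clock: 5.83
eef_pos: [0.6173, -0.1391, 0.0257]
eef_rot: [[1.0, -0.0, 0.001], [-0.0, -1.0, -0.0], [0.001, 0.0, -1.0]]
wrist_force: [1.0, 0.9, -0.4]
grip_width: 0.651
clock: 6.83
eef_pos: [0.4823, 0.1516, 0.1264]
eef_rot: [[1.0, -0.0, 0.001], [-0.0, -1.0, 0.0], [0.001, -0.0, -1.0]]
wrist_force: [0.9, 0.3, -0.3]
grip_width: 1.002
clock: 7.33
eef_pos: [0.4384, 0.3007, 0.1261]
eef_rot: [[1.0, 0.005, 0.001], [0.005, -1.0, 0.001], [0.001, -0.001, -1.0]]
wrist_force: [0.2, -1.3, -0.2]
grip_width: 1.001
0.015 [ 0.6183 -0.1426  0.0201] [ 0.6525 -0.1073  0.025 ] 397
0.028 [ 0.6181 -0.1426  0.0321] [ 0.6372 -0.124   0.0362] 126
0.045 [ 0.6163 -0.146   0.0603] [ 0.6259 -0.139   0.0755] 121
[0.43895354 0.2984355  0.12579864]
(array([0.43673476, 0.3062934 ]), np.float64(0.015717583662174607)) ((0.43662139773368835, 0.3058646023273468), 0.018012842163443565) 576
```

View pics/s1.png

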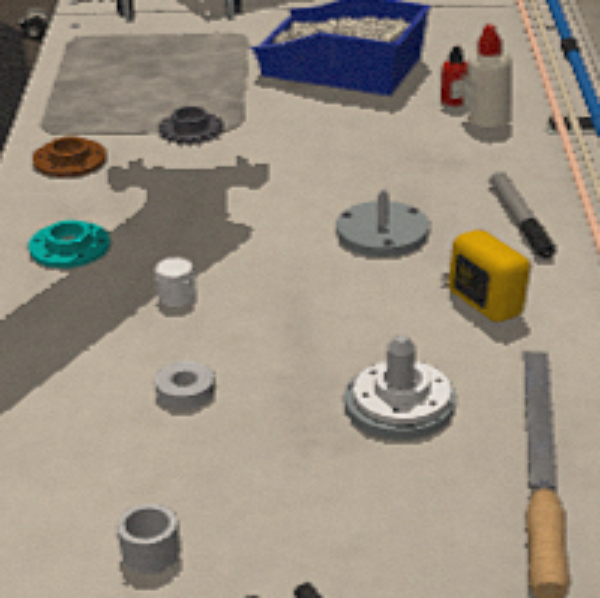

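The flange is seated on the stout spindle (400,395 in the crop), hub top about 32 mm. Next the sprocket.

```bash
python3 -m inch '0 -.65 2.5 0 0 0 -1;0 0 3.5 0 0 0 -1;0 0 3 0 0 0 -1;0 0 1.8 0 0 0 -.8;0 0 .5 0 0 0 -.4;0 0 0 0 0 0 0;0 0 0 0 0 0 .5;0 0 0 0 0 0 .5;0 0 0 0 0 0 .5;0 0 0 0 0 0 .5;0 0 0 0 0 0 .5' 50;  python3 -m inch '0 0 -1 0 0 0 .5;0 0 -2.5 0 0 0 .5;0 0 -3.5 0 0 0 .5;0 0 -3.5 0 0 0 .5;0 0 0 0 0 0 .5;0 0 0 0 0 0 .5'; python3 - <<'E'
from h import *
st=sensors.state(); p,d=imaging.read_camera("wrist"); cv2.imwrite("pics/w4.png",p[:,:,::-1]); print(st["eef_pos"],st["grip_width"])
E
```

```text
clock: 8.35
eef_pos: [0.4403, 0.3046, 0.014]
eef_rot: [[1.0, -0.001, 0.003], [-0.001, -1.0, 0.001], [0.003, -0.001, -1.0]]
wrist_force: [-0.5, -1.5, 7.3]
grip_width: 0.369
clock: 8.85
eef_pos: [0.4404, 0.3056, 0.1203]
eef_rot: [[1.0, -0.0, 0.005], [-0.0, -1.0, 0.004], [0.005, -0.004, -1.0]]
wrist_force: [-0.7, -0.6, -2.7]
grip_width: 0.366
[0.44040137 0.30563447 0.12032213] 0.36631573798103767
```

View pics/w4.png

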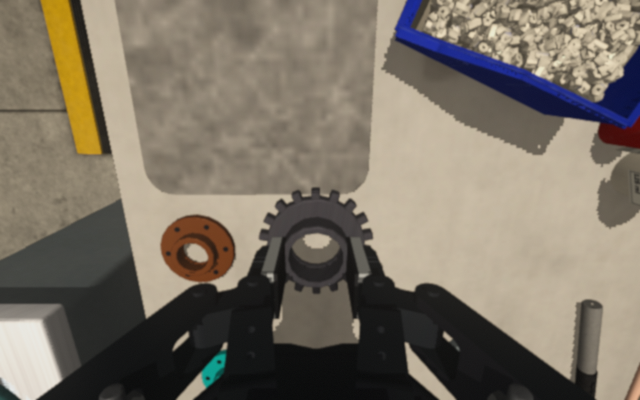

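Sprocket held level. Carry it to the stout spindle.

```bash
python3 -m inch '.7 1.8 0 0 0 0 .5;1.4 3.6 0 0 0 0 .5;1.5 3.8 0 0 0 0 .5;1.5 3.8 0 0 0 0 .5;1.5 3.8 0 0 0 0 .5;1.5 3.8 0 0 0 0 .5;1.5 3.8 0 0 0 0 .5;1.5 3.8 0 0 0 0 .5;1.5 3.8 0 0 0 0 .5;1.5 3.8 0 0 0 0 .5;1.5 3.8 0 0 0 0 .5;1.5 3.8 0 0 0 0 .5'; python3 -m inch '.4 1.1 0 0 0 0 .5;0 0 0 0 0 0 .5;0 0 0 0 0 0 .5'
```

```text
clock: 9.9
eef_pos: [0.6091, -0.1313, 0.1154]
eef_rot: [[1.0, -0.0, -0.003], [-0.0, -1.0, 0.001], [-0.003, -0.001, -1.0]]
wrist_force: [1.0, 0.6, -0.8]
grip_width: 0.372
clock: 10.15
eef_pos: [0.6126, -0.1407, 0.1154]
eef_rot: [[1.0, -0.002, -0.003], [-0.002, -1.0, 0.001], [-0.003, -0.001, -1.0]]
wrist_force: [-0.0, 1.3, -1.2]
grip_width: 0.365
```

```bash
python3 -m inch '.45 -.15 1 0 0 0 .5;0 0 1.5 0 0 0 .5;0 0 1.5 0 0 0 .5;0 0 1.2 0 0 0 .5;0 0 .8 0 0 0 .5;0 0 .7 0 0 0 .5;0 0 .1 0 0 0 .5;0 0 0 0 0 0 .5;0 0 0 0 0 0 .5'
```

```text
clock: 10.9
eef_pos: [0.618, -0.1385, 0.0491]
eef_rot: [[1.0, 0.0, -0.001], [0.0, -1.0, 0.001], [-0.001, -0.001, -1.0]]
wrist_force: [-3.0, -1.8, -2.9]
grip_width: 0.366
```

```bash
python3 -m inch '0 0 .3 0 0 0 .5;0 0 0 0 0 0 .5;0 0 0 0 0 0 -.3;0 0 0 0 0 0 -.3;0 0 0 0 0 0 -.3;0 0 0 0 0 0 -.3' ; python3 -m inch '0 0 -1 0 0 0 -.3;0 0 -2.5 0 0 0 -.3;0 0 -3 0 0 0 -.5;0 0 -3 0 0 0 -.5;-2.5 2.3 0 0 0 0 -1;-2.8 2.6 0 0 0 0 -1;-2.8 2.6 0 0 0 0 -1;-2.8 2.6 0 0 0 0 -1;-2.8 2.6 0 0 0 0 -1;-2.8 2.4 0 0 0 0 -1;0 0 0 0 0 0 -1;0 0 0 0 0 0 -1'; python3 - <<'E'
from h import *
c="side"; p,d=imaging.read_camera(c); P=cloud(c,d).reshape(-1,3)
Q=P[np.hypot(P[:,0]-.617,P[:,1]+.142)<.045]
for lo,hi in ((.034,.045),(.048,.058),(.062,.08)):
    a=Q[(Q[:,2]>lo)&(Q[:,2]<hi)]; print(lo,np.round((a.min(0)+a.max(0))/2,4),np.round(a.max(0),4),len(a))
cv2.imwrite("pics/s2.png",cv2.resize(p[100:330,220:420,::-1],None,fx=3,fy=2.6))
st=sensors.state(); p,d=imaging.read_camera("wrist"); P=cloud("wrist",d,st).reshape(-1,3); print(st["eef_pos"])
Q=P[(np.hypot(P[:,0]-.4525,P[:,1]+.29)<.05)&(abs(P[:,2]-.034)<.004)]
print(circ(Q[:,:2]),cv2.minEnclosingCircle(Q[:,:2].astype(np.float32)),len(Q))
E
```

```text
clock: 11.4
eef_pos: [0.6195, -0.1386, 0.0469]
eef_rot: [[1.0, 0.0, 0.002], [0.0, -1.0, 0.0], [0.002, -0.0, -1.0]]
wrist_force: [0.2, 0.3, 0.5]
grip_width: 0.647
clock: 12.4
eef_pos: [0.4521, -0.2923, 0.1424]
eef_rot: [[1.0, -0.005, 0.001], [-0.005, -1.0, -0.001], [0.001, 0.001, -1.0]]
wrist_force: [-0.1, 0.0, 0.4]
grip_width: 1.0
0.034 [ 0.6191 -0.1409  0.0395] [ 0.65   -0.1091  0.0449] 306
0.048 [ 0.6198 -0.1405  0.0527] [ 0.6368 -0.1214  0.0573] 106
0.062 [ 0.6163 -0.1452  0.0683] [ 0.6258 -0.1389  0.0744] 59
[ 0.45369416 -0.29062194  0.1423243 ]
(array([ 0.44847818, -0.28902486]), np.float64(0.01635964239381661)) ((0.4482797384262085, -0.28929516673088074), 0.01897455006837845) 668
```

View pics/s2.png

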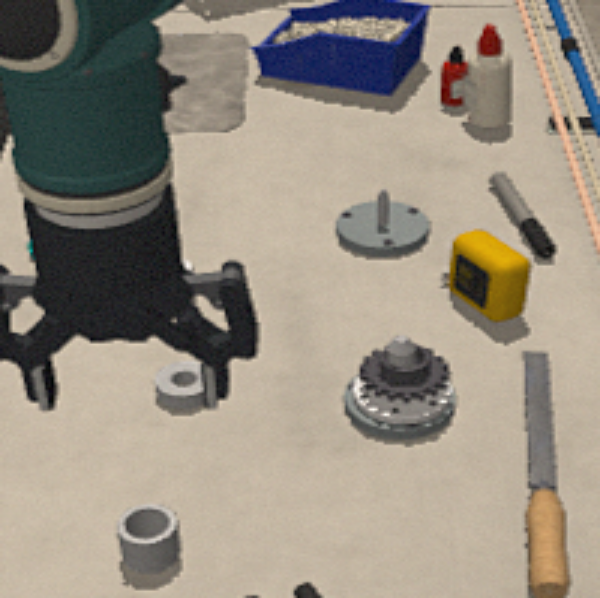

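The sprocket is seated on the flange (top about 54 mm), all level. Next the sleeve at (148,540).

```bash
python3 -m inch '-.3 -.15 2.5 0 0 0 -1;0 0 3.5 0 0 0 -1;0 0 3.5 0 0 0 -1;0 0 2.2 0 0 0 -.8;0 0 1.1 0 0 0 -.4;0 0 0 0 0 0 0;0 0 0 0 0 0 .5;0 0 0 0 0 0 .5;0 0 0 0 0 0 .5;0 0 0 0 0 0 .5;0 0 0 0 0 0 .5' 50;  python3 -m inch '0 0 -1 0 0 0 .5;0 0 -2.5 0 0 0 .5;0 0 -3.5 0 0 0 .5;0 0 -3.5 0 0 0 .5;0 0 -.8 0 0 0 .5;0 0 0 0 0 0 .5;0 0 0 0 0 0 .5'; python3 - <<'E'
from h import *
st=sensors.state(); p,d=imaging.read_camera("wrist"); cv2.imwrite("pics/w5.png",p[:,:,::-1]); print(st["eef_pos"],st["grip_width"])
E
```

```text
clock: 13.42
eef_pos: [0.4513, -0.289, 0.0145]
eef_rot: [[1.0, -0.0, 0.002], [-0.0, -1.0, -0.001], [0.002, 0.001, -1.0]]
wrist_force: [0.2, 0.2, 3.9]
grip_width: 0.404
clock: 14.0
eef_pos: [0.4503, -0.2885, 0.1268]
eef_rot: [[1.0, -0.0, 0.001], [-0.0, -1.0, -0.001], [0.001, 0.001, -1.0]]
wrist_force: [-0.2, 0.7, -1.7]
grip_width: 0.404
[ 0.45034436 -0.28854458  0.12678276] 0.40413058337398394
```

View pics/w5.png

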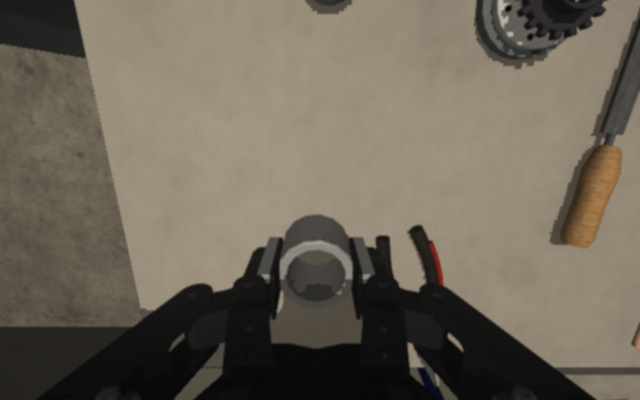

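Sleeve held at (318,260). Carry it to the stout spindle.

```bash
python3 -m inch '1.4 -1.3 0 0 0 0 .5;2.6 -2.3 0 0 0 0 .5;2.6 -2.3 0 0 0 0 .5;2.6 -2.3 0 0 0 0 .5;2.6 -2.3 0 0 0 0 .5;2.4 -2.2 0 0 0 0 .5;1.7 -1.6 0 0 0 0 .5;.8 -.7 0 0 0 0 .5;0 0 0 0 0 0 .5;0 0 0 0 0 0 .5;0 0 0 0 0 0 .5'
```

```text
clock: 14.97
eef_pos: [0.6156, -0.1408, 0.1253]
eef_rot: [[1.0, -0.003, -0.003], [-0.003, -1.0, -0.001], [-0.003, 0.001, -1.0]]
wrist_force: [0.6, -0.1, 0.6]
grip_width: 0.404
```

```bash
python3 -m inch '.1 -.15 1 0 0 0 .5;0 0 1.5 0 0 0 .5;0 0 1.2 0 0 0 .5;0 0 .9 0 0 0 .5;0 0 .6 0 0 0 .5;0 0 .3 0 0 0 .5;0 0 0 0 0 0 .5;0 0 0 0 0 0 .5'
```

```text
clock: 15.63
eef_pos: [0.6187, -0.1371, 0.0715]
eef_rot: [[1.0, -0.0, 0.0], [-0.0, -1.0, -0.0], [0.0, 0.0, -1.0]]
wrist_force: [-0.6, -0.7, -1.4]
grip_width: 0.402
```

```bash
python3 -m inch '-.2 .1 .2 0 0 0 .5;0 0 .1 0 0 0 .5;0 0 0 0 0 0 .5;0 0 0 0 0 0 -.3;0 0 0 0 0 0 -.3;0 0 0 0 0 0 -.3;0 0 0 0 0 0 -.3' ; python3 -m inch '0 0 -1 0 0 0 -.3;0 0 -2.5 0 0 0 -.3;0 0 -3 0 0 0 -.5;0 0 -1.5 0 0 0 -.5;-2.4 -.4 0 0 0 0 -1;-3.4 -.4 0 0 0 0 -1;-3.4 -.4 0 0 0 0 -1;-3.3 -.4 1 0 0 0 -1;-2 -.4 1 0 0 0 -1;-1 0 0 0 0 0 -1;0 0 0 0 0 0 -1;0 0 0 0 0 0 -1'; python3 - <<'E'
from h import *
c="side"; p,d=imaging.read_camera(c); P=cloud(c,d).reshape(-1,3)
Q=P[np.hypot(P[:,0]-.617,P[:,1]+.142)<.045]
for lo,hi in ((.034,.042),(.058,.08),(.08,.1)):
    a=Q[(Q[:,2]>lo)&(Q[:,2]<hi)]; print(lo,np.round((a.min(0)+a.max(0))/2,4),np.round(a.max(0),4),np.percentile(a[:,2],80),len(a))
cv2.imwrite("pics/s3.png",cv2.resize(p[100:330,220:420,::-1],None,fx=3,fy=2.6))
st=sensors.state(); p,d=imaging.read_camera("wrist"); P=cloud("wrist",d,st).reshape(-1,3); print(st["eef_pos"])
Q=P[(np.hypot(P[:,0]-.4625,P[:,1]+.118)<.05)&(abs(P[:,2]-.016)<.004)]
print(circ(Q[:,:2]),cv2.minEnclosingCircle(Q[:,:2].astype(np.float32)),len(Q))
Q=P[(np.hypot(P[:,0]-.445,P[:,1]-.005)<.03)&(P[:,2]>.012)&(P[:,2]<.05)]
if len(Q): print("cap",cv2.minEnclosingCircle(Q[:,:2].astype(np.float32)),len(Q))
E
```

```text
clock: 16.22
eef_pos: [0.6167, -0.138, 0.0685]
eef_rot: [[1.0, 0.0, 0.0], [0.0, -1.0, -0.0], [0.0, 0.0, -1.0]]
wrist_force: [-0.0, 0.0, -0.6]
grip_width: 0.651
clock: 17.22
eef_pos: [0.4633, -0.1185, 0.1295]
eef_rot: [[1.0, -0.0, 0.003], [-0.0, -1.0, -0.001], [0.003, 0.001, -1.0]]
wrist_force: [0.4, -0.7, 0.1]
grip_width: 1.0
0.034 [ 0.6191 -0.1457  0.0379] [ 0.6498 -0.1179  0.0417] 0.03979080843027242 271
0.058 [ 0.6171 -0.1443  0.0691] [ 0.6356 -0.1246  0.08  ] 0.07631136922764181 205
0.08 [ 0.6178 -0.1438  0.0851] [ 0.6353 -0.1253  0.0901] 0.08749976511753084 155
[ 0.46387095 -0.11848806  0.12949592]
(array([ 0.45905259, -0.11783347]), np.float64(0.016549266308113725)) ((0.4590857923030853, -0.1183721274137497), 0.0219658724963665) 1484
cap ((0.4439428448677063, 0.008405737578868866), 0.015764841809868813) 1711
```

View pics/s3.png

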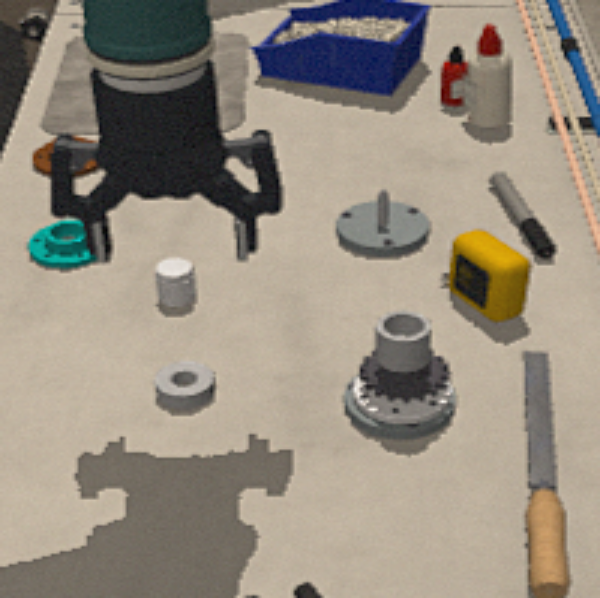

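The sleeve is seated (top about 88 mm). Next the collar at (185,385).

```bash
python3 -m inch '-.25 0 2.5 0 0 0 -1;0 0 3.5 0 0 0 -1;0 0 3.2 0 0 0 -1;0 0 2 0 0 0 -.8;0 0 1.2 0 0 0 -.5;0 0 0 0 0 0 -.2;0 0 0 0 0 0 .4;0 0 0 0 0 0 .4;0 0 0 0 0 0 .4;0 0 0 0 0 0 .4;0 0 0 0 0 0 .4' 50;  python3 -m inch '0 0 -1 0 0 0 .4;0 0 -2.5 0 0 0 .4;0 0 -3.5 0 0 0 .4;0 0 -2 0 0 0 .4;0 0 0 0 0 0 .4;0 0 0 0 0 0 .4'; python3 - <<'E'
from h import *
st=sensors.state(); p,d=imaging.read_camera("wrist"); cv2.imwrite("pics/w6.png",p[:,:,::-1]); print(st["eef_pos"],st["grip_width"])
E
```

```text
clock: 18.23
eef_pos: [0.4597, -0.1182, 0.0051]
eef_rot: [[1.0, -0.0, 0.002], [-0.0, -1.0, -0.0], [0.002, 0.0, -1.0]]
wrist_force: [-0.5, -0.9, -0.5]
grip_width: 0.474
clock: 18.73
eef_pos: [0.46, -0.1183, 0.0961]
eef_rot: [[1.0, -0.0, 0.004], [-0.0, -1.0, -0.001], [0.004, 0.001, -1.0]]
wrist_force: [0.2, -0.3, -1.2]
grip_width: 0.473
[ 0.45996479 -0.11830241  0.09612737] 0.472772672478354
```

View pics/w6.png

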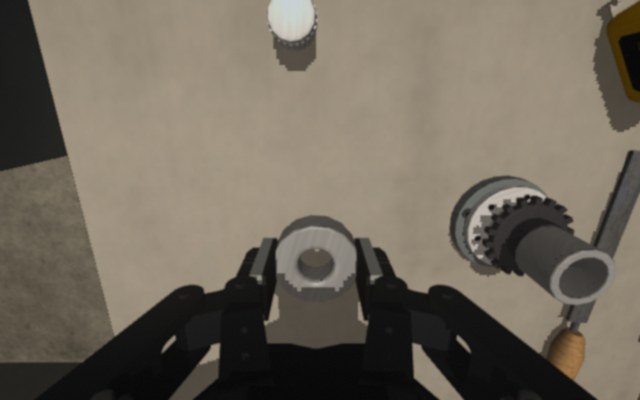

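Collar held at (316,255). Carry it to the slim spindle and look again there.

```bash
python3 -m inch '1 -1.4 0 0 0 0 .4;2 -2.9 0 0 0 0 .4;2.2 -3.2 0 0 0 0 .4;2.3 -3.2 0 0 0 0 .4;2.3 -3.2 0 0 0 0 .4;2.3 -3.2 0 0 0 0 .4;1.9 -2.8 0 0 0 0 .4;1.1 -1.6 0 0 0 0 .4;.5 -.7 0 0 0 0 .4;0 0 0 0 0 0 .4;0 0 0 0 0 0 .4;0 0 0 0 0 0 .4'; python3 - <<'E'
from h import *
st=sensors.state(); p,d=imaging.read_camera("wrist"); P=cloud("wrist",d,st).reshape(-1,3); print(st["eef_pos"])
Q=P[(np.hypot(P[:,0]-.6133,P[:,1]-.1043)<.055)]; b=Q[(Q[:,2]>.006)&(Q[:,2]<.016)]
print("base",cv2.minEnclosingCircle(b[:,:2].astype(np.float32)),len(b))
f=Q[(abs(Q[:,2]-st["eef_pos"][2]-.011)<.003)&(np.hypot(Q[:,0]-st["eef_pos"][0],Q[:,1]-st["eef_pos"][1])<.021)]; print("collar",circ(f[:,:2]),len(f))
E
```

```text
clock: 19.78
eef_pos: [0.6138, 0.1014, 0.0935]
eef_rot: [[1.0, -0.002, -0.002], [-0.002, -1.0, -0.002], [-0.002, 0.002, -1.0]]
wrist_force: [0.5, -0.9, -0.2]
grip_width: 0.468
[0.61381685 0.10141807 0.09346065]
base ((0.6131428480148315, 0.10427122563123703), 0.04008541628718376) 5908
collar (array([0.61329882, 0.10192848]), np.float64(0.015951757768388287)) 4063
```

```bash
python3 -m inch '.1 -.25 1 0 0 0 .4;0 0 2 0 0 0 .4;0 0 1.7 0 0 0 .4;0 0 1.2 0 0 0 .4;0 0 .9 0 0 0 .4;0 0 .5 0 0 0 .4;0 0 .2 0 0 0 .4;0 0 0 0 0 0 .4;0 0 0 0 0 0 .4'
```

```text
clock: 20.58
eef_pos: [0.6166, 0.1066, 0.0199]
eef_rot: [[1.0, -0.0, 0.001], [-0.0, -1.0, 0.0], [0.001, -0.0, -1.0]]
wrist_force: [-0.1, -0.9, -0.8]
grip_width: 0.47
```

```bash
python3 -m inch '-.1 .2 .2 0 0 0 .4;0 0 .1 0 0 0 .4;0 0 0 0 0 0 .4;0 0 0 0 0 0 -.4;0 0 0 0 0 0 -.4;0 0 0 0 0 0 -.4;0 0 0 0 0 0 -.4' ; python3 -m inch '0 0 -1 0 0 0 -.4;0 0 -2.5 0 0 0 -.4;0 0 -3.5 0 0 0 -.4;0 0 -3.5 0 0 0 -.4;-2 1.1 0 0 0 0 -1;-3.4 1.9 0 0 0 0 -1;-3.4 1.9 0 0 0 0 -1;-3.4 1.9 0 0 0 0 -1;-3 1.8 0 0 0 0 -1;-1.8 1.1 0 0 0 0 -1;0 0 0 0 0 0 -1;0 0 0 0 0 0 -1'; python3 - <<'E'
from h import *
c="side"; p,d=imaging.read_camera(c); P=cloud(c,d).reshape(-1,3)
Q=P[np.hypot(P[:,0]-.6155,P[:,1]-.101)<.045]
for lo,hi in ((.018,.0315),(.034,.06)):
    a=Q[(Q[:,2]>lo)&(Q[:,2]<hi)]; print(lo,np.round((a.min(0)+a.max(0))/2,4),np.round(a.max(0),4),np.percentile(a[:,2],80),len(a))
cv2.imwrite("pics/s4.png",cv2.resize(p[100:330,220:420,::-1],None,fx=3,fy=2.6))
st=sensors.state(); p,d=imaging.read_camera("wrist"); P=cloud("wrist",d,st).reshape(-1,3); print(st["eef_pos"])
Q=P[(np.hypot(P[:,0]-.446,P[:,1]-.006)<.03)&(P[:,2]>.012)&(P[:,2]<.05)]
print("cap",cv2.minEnclosingCircle(Q[:,:2].astype(np.float32)),len(Q),Q[Q[:,2]>.033].mean(0))
E
```

```text
clock: 21.17
eef_pos: [0.6152, 0.1046, 0.0165]
eef_rot: [[1.0, 0.0, 0.0], [0.0, -1.0, 0.0], [0.0, -0.0, -1.0]]
wrist_force: [-0.1, 0.0, -0.2]
grip_width: 0.7
clock: 22.17
eef_pos: [0.4451, 0.007, 0.1223]
eef_rot: [[1.0, -0.001, 0.002], [-0.001, -1.0, -0.0], [0.002, 0.0, -1.0]]
wrist_force: [0.9, 0.3, 1.1]
grip_width: 0.998
0.018 [0.6172 0.0976 0.0246] [0.6378 0.1187 0.0313] 0.02767015244666457 155
0.034 [0.6157 0.0989 0.0432] [0.6195 0.1028 0.0522] 0.04664114998483595 22
[0.4462064  0.00767129 0.12232006]
cap ((0.44382041692733765, 0.008825445547699928), 0.015743374824523926) 1205 [0.44394823 0.00944963 0.03539247]
```

View pics/s4.png

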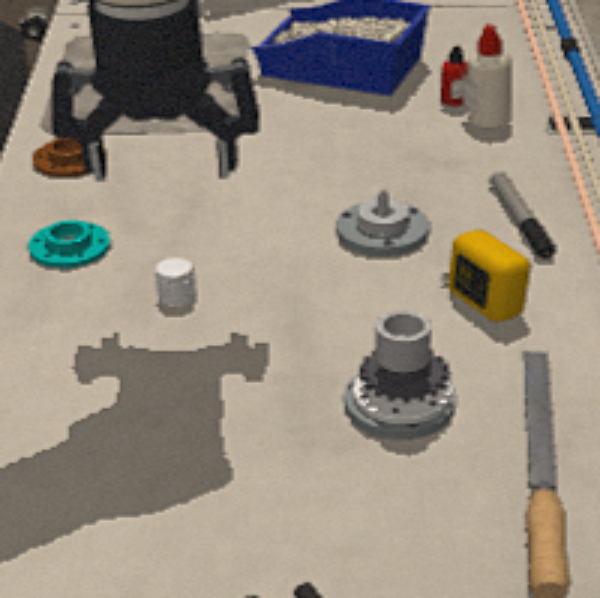

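The collar is seated on the slim base at (383,220). Last, the cap at (176,282).

```bash
python3 -m inch '0 -.1 2.5 0 0 0 -1;0 0 3.2 0 0 0 -1;0 0 3 0 0 0 -1;0 0 1.6 0 0 0 -.8;0 0 .9 0 0 0 -.4;0 0 0 0 0 0 0;0 0 0 0 0 0 .7;0 0 0 0 0 0 .7;0 0 0 0 0 0 .7;0 0 0 0 0 0 .7;0 0 0 0 0 0 .7;0 0 0 0 0 0 .7' 50;  python3 -m inch '0 0 -1 0 0 0 .7;0 0 -2.5 0 0 0 .7;0 0 -3.5 0 0 0 .7;0 0 -2 0 0 0 .7;0 0 0 0 0 0 .7;0 0 0 0 0 0 .7'; python3 - <<'E'
from h import *
st=sensors.state(); p,d=imaging.read_camera("wrist"); cv2.imwrite("pics/w7.png",p[:,:,::-1]); print(st["eef_pos"],st["grip_width"])
E
```

```text
clock: 23.27
eef_pos: [0.4459, 0.0086, 0.0102]
eef_rot: [[1.0, -0.0, 0.002], [-0.0, -1.0, 0.0], [0.002, -0.0, -1.0]]
wrist_force: [-1.0, -0.6, 6.5]
grip_width: 0.318
clock: 23.77
eef_pos: [0.4457, 0.0084, 0.1007]
eef_rot: [[1.0, -0.0, 0.003], [-0.0, -1.0, 0.0], [0.003, -0.0, -1.0]]
wrist_force: [0.4, 0.4, -0.8]
grip_width: 0.32
[0.44566149 0.0083511  0.100676  ] 0.32019762160947207
```

View pics/w7.png

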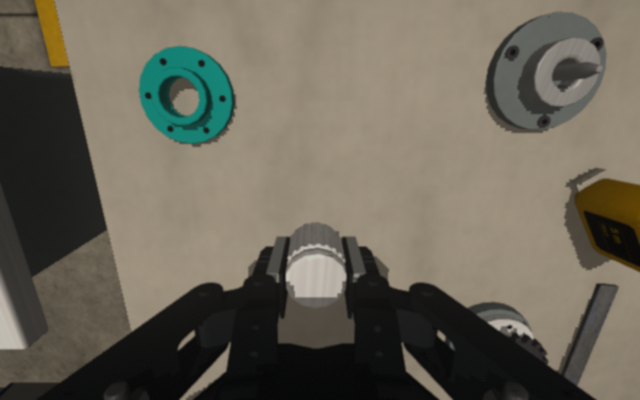

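Cap held at (316,265). Target TCP (0.6155, 0.104): dx 17.0 cm, dy 9.6 cm.

```bash
python3 -m inch '1.2 -.7 0 0 0 0 .7;2.6 -1.5 0 0 0 0 .7;2.8 -1.6 0 0 0 0 .7;2.8 -1.6 0 0 0 0 .7;2.8 -1.6 0 0 0 0 .7;2.4 -1.3 0 0 0 0 .7;1.6 -.9 0 0 0 0 .7;.8 -.4 0 0 0 0 .7;0 0 0 0 0 0 .7;0 0 0 0 0 0 .7;0 0 0 0 0 0 .7'; python3 - <<'E'
from h import *
st=sensors.state(); p,d=imaging.read_camera("wrist"); P=cloud("wrist",d,st).reshape(-1,3); print(st["eef_pos"])
Q=P[(np.hypot(P[:,0]-.6133,P[:,1]-.1043)<.055)]; b=Q[(Q[:,2]>.006)&(Q[:,2]<.016)]
print("base",cv2.minEnclosingCircle(b[:,:2].astype(np.float32)),len(b))
E
```

```text
clock: 24.73
eef_pos: [0.6133, 0.1032, 0.0983]
eef_rot: [[1.0, -0.001, -0.003], [-0.001, -1.0, -0.001], [-0.003, 0.001, -1.0]]
wrist_force: [0.7, -0.8, -1.0]
grip_width: 0.318
[0.61329683 0.10324181 0.09834447]
base ((0.6132339835166931, 0.10446535795927048), 0.039978958666324615) 4239
```

```bash
python3 -m inch '.2 0 1 0 0 0 .7;0 0 1.5 0 0 0 .7;0 0 1.2 0 0 0 .7;0 0 1 0 0 0 .7;0 0 .7 0 0 0 .7;0 0 .4 0 0 0 .7;0 0 0 0 0 0 .7;0 0 0 0 0 0 .7'
```

```text
clock: 25.45
eef_pos: [0.6171, 0.1045, 0.0413]
eef_rot: [[1.0, -0.0, 0.0], [-0.0, -1.0, -0.0], [0.0, 0.0, -1.0]]
wrist_force: [-0.5, -0.0, -1.1]
grip_width: 0.32
```

```bash
python3 -m inch '-.1 0 .2 0 0 0 .7;0 0 .1 0 0 0 .7;0 0 0 0 0 0 .7;0 0 0 0 0 0 -.1;0 0 0 0 0 0 -.1;0 0 0 0 0 0 -.1;0 0 0 0 0 0 -.1' ; python3 -m inch '0 0 -1 0 0 0 -.1;0 0 -2.5 0 0 0 -.3;0 0 -3.5 0 0 0 -.4;0 0 -3.5 0 0 0 -.4;-2 1.1 0 0 0 0 -.4;-3 1.9 0 0 0 0 -.4;-3 1.9 0 0 0 0 -.4;-3 1.9 0 0 0 0 -.4;-1 1 0 0 0 0 -.4;0 0 0 0 0 0 -.4;0 0 0 0 0 0 -.4'; python3 - <<'E'
from h import *
c="side"; p,d=imaging.read_camera(c); P=cloud(c,d).reshape(-1,3)
for n,x,y,B in (("slim",.6155,.101,((.016,.0265),(.033,.06),(.06,.07))),("stout",.617,-.142,((.014,.03),(.034,.042),(.058,.1)))):
  Q=P[np.hypot(P[:,0]-x,P[:,1]-y)<.045]
  for lo,hi in B:
    a=Q[(Q[:,2]>lo)&(Q[:,2]<hi)]
    if len(a): print(n,lo,np.round((a.min(0)+a.max(0))/2,4),np.round(a.max(0),4),len(a))
cv2.imwrite("pics/s5.png",cv2.resize(p[100:330,220:420,::-1],None,fx=3,fy=2.6)); print(sensors.state()["eef_pos"])
E
```

```text
clock: 26.03
eef_pos: [0.6162, 0.1045, 0.0385]
eef_rot: [[1.0, -0.0, 0.0], [-0.0, -1.0, 0.0], [0.0, -0.0, -1.0]]
wrist_force: [-0.1, 0.3, 0.2]
grip_width: 0.548
clock: 26.95
eef_pos: [0.4967, 0.0262, 0.1444]
eef_rot: [[1.0, -0.001, 0.002], [-0.001, -1.0, 0.0], [0.002, -0.0, -1.0]]
wrist_force: [1.4, 0.7, -0.2]
grip_width: 0.697
slim 0.016 [0.6172 0.0935 0.0213] [0.6377 0.1105 0.0265] 68
slim 0.033 [0.617  0.0949 0.0465] [0.6323 0.1081 0.0599] 115
slim 0.06 [0.6169 0.0986 0.063 ] [0.6296 0.1139 0.0659] 68
stout 0.014 [ 0.6163 -0.1527  0.0206] [ 0.6526 -0.128   0.027 ] 277
stout 0.034 [ 0.6191 -0.1452  0.038 ] [ 0.6499 -0.1169  0.042 ] 270
stout 0.058 [ 0.6171 -0.1449  0.0738] [ 0.6357 -0.1253  0.0896] 366
[0.49740512 0.02698221 0.14424466]
```

View pics/s5.png

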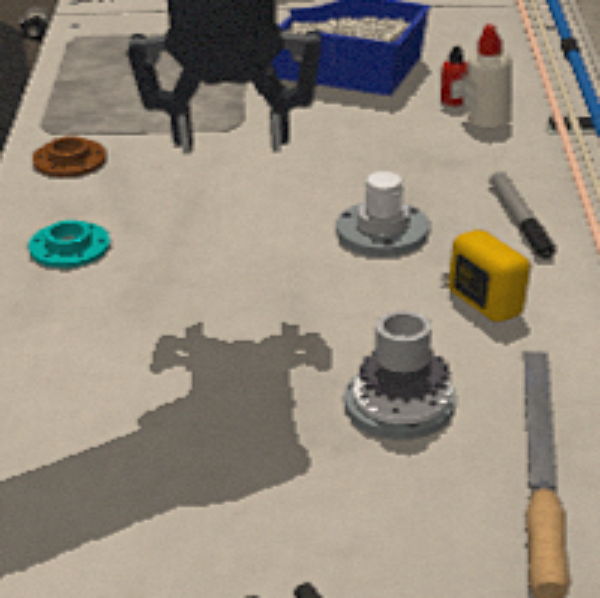

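The picture shows both stacks complete: the cap on the collar at (383,205), its top about 64–65 mm as expected, and flange, sprocket and sleeve on the stout spindle at (402,370). Tape measure, oil bottle and file have not moved, and the gripper is clear.

```bash
python3 -c "
from cell import manip; print(manip.hand_in())"
```

```text
the job is handed in; nothing more can be done
None
```

Both spindles are loaded and the job is handed in, at about 27 s on the robot's clock of the 120 s allowed. The stout one carries the flange, then the sprocket, then the sleeve. The slim one carries the collar, then the cap.

| Part | Top measured by side camera | Top when seated |
|---|---|---|
| Flange hub (before the sprocket went on) | at least 32 mm (range mean) | 32 mm |
| Sprocket hub (before the sleeve went on) | about 54 mm | 54 mm |
| Sleeve | about 88 mm | 88 mm |
| Collar (before the cap went on) | about 28 mm | 28 mm |
| Cap | about 64–65 mm | 64 mm |

- **Heights:** I read these from the middle of the depth points. The topmost single points were 1–4 mm higher, which I took as depth noise.
- **Centring:** by the side camera, the flange, sprocket and sleeve were within about 3 mm of the post. The collar and cap were within about 2 mm in x. I did not measure their y offset well, but the bore leaves at most 4 mm of play and the limit is 7 mm.
- **Tilt:** judged upright by eye in the last picture, not measured.
- **Camera disagreement:** the wrist and side cameras differed by 2–8 mm, so I used the wrist camera for both picking and placing so that its error would cancel.
- **Left alone:** the tape measure, oil bottle, file and the brown and turquoise look-alikes are unmoved in the last picture, and the gripper was clear of everything.

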